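Two shakers under the swing lamp

TASK

The lamp is in the way above the round steel filling tray: push its arm round until no part of the lamp is above the tray, then stand exactly two of the four spice shakers (any two) upright on the tray's floor, leaving the other two standing on the carousel. With those two in place, swing the lamp back so that its head is centred over the tray and let go of everything. Leave the canister, mug and honey dipper where they are.

Things in the scene. Friction and masses are not known exactly. Their poses are not given: they have to be found in the camera images.
- lamp_base: fixed foot of the yellow swing-arm lamp: grey disc 116 mm across, 20 mm high, with an upright steel post 20 mm thick up to the arm. Origin on the counter at the post's axis, z up; its -x axis is the arm's direction at joint value 0
- lamp_arm (a joint): angle (rad) of the lamp arm about its upright hinge: 0 = arm along lamp_base's -x, grows anticlockwise seen from above, stops at -1.75 and 1.75. Stiff: it stays where it is left and needs about 1.5 N sideways at 150 mm from the hinge
- lamp_hinge (a point): point on the upright hinge axis of the lamp at the height of the centre line of the arm bar, 236 mm above the counter; the yellow hub round it is 34 mm across and reaches 14 mm above the bar's centre line. The bar is a level yellow rod 16 mm thick, 220 mm long, from here to lamp_head
- lamp_head (a point): point on the bar's centre line straight above the middle of the lamp head (at the bar's free end). The round head hangs below: 90 mm across, from 18 mm to 57 mm below this point. The bar is free on both sides between hub and head
- tray: fixed round shallow steel filling tray, 180 mm across at the rim, floor inside 164 mm across and 4 mm above the counter, rim wall 4 mm thick and 14 mm high. Origin at its centre on the counter
- carousel: foot of the white plastic spice carousel (fixed; its turning plate, stiff to turn, is 190 mm across with its flat top 22 mm above the counter, and has a low central knob 32 mm across whose top is 78 mm above the counter). Origin on the axis, on the counter. The four shakers stand about 65 mm from the axis, a quarter turn apart
- shaker1: empty spice shaker, an upright cylinder 40 mm across and 95 mm high, light grey with a red cap on its top 24 mm, 40 to 85 g. Origin at the centre of its underside, z up. The four shakers are alike
- shaker2: empty spice shaker, an upright cylinder 40 mm across and 95 mm high, light grey with a red cap on its top 24 mm, 40 to 85 g. Origin at the centre of its underside, z up. The four shakers are alike
- shaker3: empty spice shaker, an upright cylinder 40 mm across and 95 mm high, light grey with a red cap on its top 24 mm, 40 to 85 g. Origin at the centre of its underside, z up. The four shakers are alike
- shaker4: empty spice shaker, an upright cylinder 40 mm across and 95 mm high, light grey with a red cap on its top 24 mm, 40 to 85 g. Origin at the centre of its underside, z up. The four shakers are alike
- canister: stainless steel sugar canister with screw-top lid, 104 mm across, 149 mm high with its knob; bystander. Origin at the centre of its underside
- mug: brown glazed mug, 82 mm across, 95 mm high, handle at its +y; bystander. Origin at the centre of its underside
- dipper: wooden honey dipper lying down: ribbed head 42 mm long and 26 mm high about its origin (underside of the head), handle 100 mm long towards its +x; bystander
Not all that is in view belongs to the job. Leave any purple look-alike of the shaker3 alone. Of the things that look like the carousel, the middle-sized one is meant.

How it is judged:
On the way, in this order (a step that is already met when the one before it is completed fails the run):
1. the lamp head is swung clear of the tray (more than 130 mm from its centre, seen from above) (horizontal distance between lamp_head and tray above 0.13 m), for 0.2 s.
2. with the lamp still clear, exactly two shakers stand released on the tray's floor and the other two stand on the carousel (horizontal distance between lamp_head and tray above 0.13 m and angle between each of shaker1, shaker2, shaker3, shaker4's own z axis and vertical below 0.15 rad and linear speed of each of shaker1, shaker2, shaker3, shaker4 below 0.03 m/s and ((horizontal distance between shaker1 and tray below 0.068 m and height (world z) of shaker1 below 0.012 m) or (horizontal distance between shaker1 and carousel below 0.095 m and height (world z) of shaker1 between 0.017 and 0.032 m)) and ((horizontal distance between shaker2 and tray below 0.068 m and height (world z) of shaker2 below 0.012 m) or (horizontal distance between shaker2 and carousel below 0.095 m and height (world z) of shaker2 between 0.017 and 0.032 m)) and ((horizontal distance between shaker3 and tray below 0.068 m and height (world z) of shaker3 below 0.012 m) or (horizontal distance between shaker3 and carousel below 0.095 m and height (world z) of shaker3 between 0.017 and 0.032 m)) and ((horizontal distance between shaker4 and tray below 0.068 m and height (world z) of shaker4 below 0.012 m) or (horizontal distance between shaker4 and carousel below 0.095 m and height (world z) of shaker4 between 0.017 and 0.032 m)) and ((height (world z) of each of shaker1, shaker2 below 0.012 m and height (world z) of each of shaker3, shaker4 above 0.017 m) or (height (world z) of each of shaker1, shaker3 below 0.012 m and height (world z) of each of shaker2, shaker4 above 0.017 m) or (height (world z) of each of shaker1, shaker4 below 0.012 m and height (world z) of each of shaker2, shaker3 above 0.017 m) or (height (world z) of each of shaker1, shaker4 above 0.017 m and height (world z) of each of shaker2, shaker3 below 0.012 m) or (height (world z) of each of shaker1, shaker3 above 0.017 m and height (world z) of each of shaker2, shaker4 below 0.012 m) or (height (world z) of each of shaker1, shaker2 above 0.017 m and height (world z) of each of shaker3, shaker4 below 0.012 m)) and contact force between the fingers and shaker1 below 0.1 N and contact force between the fingers and shaker2 below 0.1 N and contact force between the fingers and shaker3 below 0.1 N and contact force between the fingers and shaker4 below 0.1 N), for 0.2 s.
At the end, for the whole second after the job is handed in: The lamp head is at rest with its centre within 25 mm of the tray's centre seen from above; exactly two shakers stand upright (within 0.15 rad) and still on the tray's floor; the other two stand upright on the carousel; canister, mug and dipper are within 30 mm of where they began (horizontal distance between lamp_head and tray below 0.025 m and velocity of joint lamp_arm between -0.05 and 0.05 rad/s and angle between each of shaker1, shaker2, shaker3, shaker4's own z axis and vertical below 0.15 rad and linear speed of each of shaker1, shaker2, shaker3, shaker4 below 0.03 m/s and ((horizontal distance between shaker1 and tray below 0.068 m and height (world z) of shaker1 below 0.012 m) or (horizontal distance between shaker1 and carousel below 0.095 m and height (world z) of shaker1 between 0.017 and 0.032 m)) and ((horizontal distance between shaker2 and tray below 0.068 m and height (world z) of shaker2 below 0.012 m) or (horizontal distance between shaker2 and carousel below 0.095 m and height (world z) of shaker2 between 0.017 and 0.032 m)) and ((horizontal distance between shaker3 and tray below 0.068 m and height (world z) of shaker3 below 0.012 m) or (horizontal distance between shaker3 and carousel below 0.095 m and height (world z) of shaker3 between 0.017 and 0.032 m)) and ((horizontal distance between shaker4 and tray below 0.068 m and height (world z) of shaker4 below 0.012 m) or (horizontal distance between shaker4 and carousel below 0.095 m and height (world z) of shaker4 between 0.017 and 0.032 m)) and ((height (world z) of each of shaker1, shaker2 below 0.012 m and height (world z) of each of shaker3, shaker4 above 0.017 m) or (height (world z) of each of shaker1, shaker3 below 0.012 m and height (world z) of each of shaker2, shaker4 above 0.017 m) or (height (world z) of each of shaker1, shaker4 below 0.012 m and height (world z) of each of shaker2, shaker3 above 0.017 m) or (height (world z) of each of shaker1, shaker4 above 0.017 m and height (world z) of each of shaker2, shaker3 below 0.012 m) or (height (world z) of each of shaker1, shaker3 above 0.017 m and height (world z) of each of shaker2, shaker4 below 0.012 m) or (height (world z) of each of shaker1, shaker2 above 0.017 m and height (world z) of each of shaker3, shaker4 below 0.012 m)) and distance of each of canister, mug, dipper from where it was at the start of the episode below 0.03 m); the robot touches nothing.
It fails at once if the canister is moved more than 30 mm (distance of canister from where it was at the start of the episode above 0.03 m).
It fails at once if the mug is moved more than 30 mm (distance of mug from where it was at the start of the episode above 0.03 m).
It fails at once if the dipper is moved more than 30 mm (distance of dipper from where it was at the start of the episode above 0.03 m).
It also fails if it takes over 72 s, if anything falls off the work surface, if the arm or the gripper's body presses on something with over 40 N, if the wrist force passes 120 N, or if a joint passes its speed limit or range.

ROBOT

A 7-joint arm with a two-finger parallel gripper is mounted at the origin on the work surface. World frame = base frame: x ahead of the robot, y to its left, z up, the work surface at z = 0. Lengths are in m, angles in rad, forces in N, time in s.
With the tool pointing down it reaches from about 0.4 to 0.85 m from the base axis. Payload 4.5 kg.
Tool frame: the origin (TCP) lies midway between the tips of the shut fingers; the grasp point (between the pads) lies 19 mm behind it (pinch_z is the z of the grasp point in the tool frame, in m); z points along the fingers, y is the line along which they close (so a half turn about z gives the same grasp; the last joint's range is limited). The gripper opens to 85 mm and grips with 20 to 120 N. Pads are 22 mm wide; open, the fingers measure 114 mm over their backs; the gripper's body (76 mm by 85 mm) begins 54 mm behind the grasp point. The pads swing forward as they close: fully open they stand 13 mm farther back than shut.
Start: joints at [1.271, 0.689, -0.195, 1.565, 0.157, 0.902, -0.215], TCP at [0.205, -0.591, 0.231] pointing down, gripper open.
Joint ranges: [-3.01, 3.01], [-0.46, 2.08], [-1.47, 1.51], [0.13, 2.56], [-1, 4.14], [0.04, 2.09], [-2.66, 2.66]. Speed limits (rad/s): [2.57, 2.57, 3.14, 3.14, 3.14, 3.14, 3.14].

INTERFACE

Orientations are given as [roll, pitch, yaw] about the fixed x, y, z axes, in that order (R = Rz(yaw) Ry(pitch) Rx(roll)).
In Python, from plant import get_state, camera, get_calibration, close_job, pinch_z gives the robot as it stands. The module is installed in compiled form; this text tells all that it offers.
- The arm moves only by the shell command python3 -m jog 'ROWS'. ROWS is JSON, a list of rows, each a list of 7 numbers: the shift along the world's x, y, z in m, then the turn, a rotation vector about the world's x, y, z in rad, then the opening, from 0 (shut) to 1 (fully open). In form: [[x, y, z, ax, ay, az, grip], ...]. A call has 1 to 5 rows; each row is the pose to reach, as a shift and turn from the pose commanded when the call began; what a row does not reach only later rows make up. A row lasts 1/10 s, in which the tool goes at most 50 mm and 8.59 degrees, less where a joint would pass 70% of its speed; a pose out of reach is approached as far as the arm can. A call with a gripper value outside its range is refused whole. The fingers move at their own pace and stop on an object; the grip force is fixed at half the most. Time passes only in rows, so rows that repeat a pose let the fingers close. It gives the time, the measured TCP pose, the force, the opening and the grip force at its end, in the units of the state.
- get_state(): the state, without advancing time (a new reading comes with each control period).
- camera(name): name is "scene" or "top" or "wrist"; returns the picture (420x560x3 uint8, red, green, blue); there is no depth.
- get_calibration(name): a dict with "fx", "fy", "cx", "cy" (pixels), "k1" (the pictures are not rectified: a ray, as slopes to the right and down, at radius r is drawn at 1 + k1 r^2 times it, then the intrinsics apply), "world_from_camera" (4x4, takes a point from camera to world coordinates). Camera axes: x right, y up, looking along -z (the intrinsics and any distortion apply to the point x, -y, -z); pixel columns grow to the right and rows downward; lengths in m; the calibration is good to about 2 mm. A picture is of the moment at which its call begins: read the wrist's pose just before it. get_calibration takes no time and is no camera call; for the wrist camera it gives the pose at the moment of the call.
- close_job(): hands the job in; it is judged then, once.
The state is a dict: "time_s": time; "joints": joint angles; "qvel": joint speeds; "joint_torque": joint torques, N m; "position": TCP position; "orientation": TCP orientation; "contact_force": force on the tool from outside, world axes, zero at the start; "moment": the same for the moment, N m; "width": finger opening in m; "finger_force": force on a finger pad.
Only numpy, scipy, OpenCV 4.12 (cv2) and the standard library are available. Lean on these libraries where they do the work, as an engineer would, in place of code of your own. Each camera call takes 0.05 s, during which the arm holds its last target. There are 200 camera calls.

## Working session

There is one attempt and no reset: what is moved stays moved. The work goes in short steps, Python scripts to look and compute and a shell command to move; the robot and the scene stay as the last step left them, time stands still between calls to the robot, and variables do not carry over. Pictures are saved under pics/ and viewed, at most 13 in all, crops included, and the job is handed in when it is done.

```bash
mkdir -p pics; cat > h.py <<'E'
import numpy as np,cv2
from plant import *
def ray(name,u,v,c=None):
    c=c or get_calibration(name)
    xd=(u-c["cx"])/c["fx"]; yd=(v-c["cy"])/c["fy"]
    x,y=xd,yd
    for _ in range(20):
        f=1+c["k1"]*(x*x+y*y); x,y=xd/f,yd/f
    T=np.array(c["world_from_camera"]); d=T[:3,:3]@[x,-y,-1]
    return T[:3,3],d
def onz(name,u,v,z,c=None):
    o,d=ray(name,u,v,c); return o+d*(z-o[2])/d[2]
def proj(name,p,c=None):
    c=c or get_calibration(name); T=np.array(c["world_from_camera"])
    q=T[:3,:3].T@(np.array(p)-T[:3,3]); x,y=q[0]/-q[2],-q[1]/-q[2]
    f=1+c["k1"]*(x*x+y*y); return c["cx"]+c["fx"]*x*f,c["cy"]+c["fy"]*y*f
def snap(name,fn):
    im=camera(name)[:,:,::-1].copy(); cv2.imwrite("pics/"+fn,im); return im
E
python3 - <<'E'
from h import *
for n in("scene","top"):
    snap(n,n+"0.png"); c=get_calibration(n); print(n,{k:np.round(v,3).tolist() for k,v in c.items()})
s=get_state(); print(s); print(pinch_z)
E
```

```text
scene {'fx': 507.96, 'fy': 507.96, 'cx': 288.3, 'cy': 203.687, 'k1': -0.064, 'world_from_camera': [[0.843, -0.297, 0.447, 1.177], [0.537, 0.446, -0.716, -1.068], [0.013, 0.844, 0.536, 0.889], [0.0, 0.0, 0.0, 1.0]]}
top {'fx': 482.614, 'fy': 482.614, 'cx': 280.885, 'cy': 205.213, 'k1': -0.026, 'world_from_camera': [[-0.022, 0.993, -0.117, 0.393], [-1.0, -0.022, 0.001, -0.112], [-0.002, 0.117, 0.993, 1.656], [0.0, 0.0, 0.0, 1.0]]}
{'time_s': 0.1, 'joints': array([ 1.27078572,  0.6899111 , -0.19451658,  1.56624167,  0.15728298,
        0.90252162, -0.21510722]), 'qvel': array([-0.00017213, -0.00133223,  0.00146588, -0.00240326,  0.00048063,
       -0.00068913,  0.00187128]), 'joint_torque': array([-3.35480960e-03, -5.40602446e+01, -1.27127040e+00, -1.58984488e+01,
        9.41111270e-03,  4.39294017e-03,  2.29273368e-06]), 'position': array([ 0.20454295, -0.58995521,  0.23055687]), 'orientation': array([-3.13990377e+00,  1.14701050e-04,  3.33866746e-01]), 'contact_force': array([-0.4744102 ,  0.36899826, -1.03611447]), 'moment': array([0.03970365, 0.0142969 , 0.00508551]), 'finger_force': 0.0, 'width': 0.08531808595724338}
-0.0187
```

View pics/scene0.png

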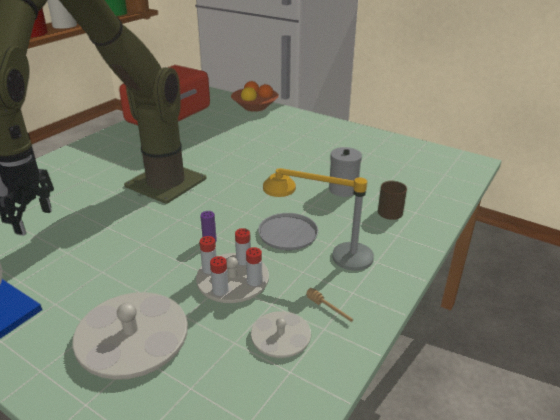

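View pics/top0.png

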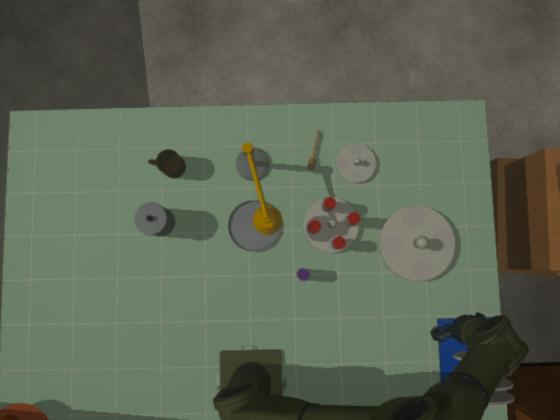

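The top view shows three carousel look-alikes: large (417,243), middle (331,224) and small (356,162). The middle one carries the four red-capped shakers, so it is the one meant. The purple look-alike is at (303,274). The tray is at (255,225), the lamp hinge at (248,148) and its head at (267,219). The canister is at (153,219), the mug at (170,163) and the dipper at (314,150).

```bash
python3 - <<'E'
from h import *
im=cv2.imread("pics/top0.png"); hsv=cv2.cvtColor(im,cv2.COLOR_BGR2HSV); H,S,V=cv2.split(hsv)
def comps(m,amin):
    n,l,st,ce=cv2.connectedComponentsWithStats(m.astype(np.uint8)); return [(st[i,4],ce[i],st[i,:4]) for i in range(1,n) if st[i,4]>amin]
red=((H<6)|(H>174))&(S>150)&(V>90)
for a,c,b in comps(red,40):
    if 290<c[0]<370 and 180<c[1]<260: print("red",a,c.round(1),onz("top",*c,.095).round(3))
yel=(H>12)&(H<32)&(S>180)&(V>100)
for a,c,b in comps(yel,100): print("yel",a,c.round(1),b)
p=(H>115)&(H<150)&(S>80)
for a,c,b in comps(p,30):
    if c[0]<350: print("purple",a,c.round(1),onz("top",*c,.095).round(3))
# non-green
ng=~((H>50)&(H<90)&(S>40))
for nm,(x0,y0,x1,y1) in dict(tray=(220,195,290,255),car=(300,195,362,256),can=(130,195,180,245),base=(232,145,275,185),mug=(145,145,190,185)).items():
    m=np.zeros_like(ng);m[y0:y1,x0:x1]=ng[y0:y1,x0:x1]
    a,c,b=max(comps(m,50),key=lambda t:t[0]); print(nm,a,c.round(1),b)
big=cv2.resize(im[135:285,130:380],None,fx=3.2,fy=3.2,interpolation=cv2.INTER_CUBIC); cv2.imwrite("pics/crop.png",big)
for nm,u,v,z in(("hub",248,148,.25),("head",267,219,.236)):print(nm,onz("top",u,v,z))
E
```

```text
red 106 [329.4 203. ] [ 0.58  -0.272  0.095]
red 111 [353.6 217.8] [ 0.53  -0.349  0.095]
red 104 [314.7 225.8] [ 0.507 -0.222  0.095]
red 105 [338.9 242.1] [ 0.452 -0.299  0.095]
yel 670 [258.5 198.6] [243 143  31  91]
purple 101 [303.1 274.1] [ 0.353 -0.18   0.095]
tray 2423 [254.2 224.5] [220 195  70  60]
car 2603 [331.3 224.4] [300 195  62  61]
can 1188 [153.8 219.8] [130 195  50  50]
base 1027 [251.9 162.9] [232 145  43  40]
mug 824 [168.6 162. ] [145 145  45  40]
hub [ 0.73162152 -0.01975082  0.25      ]
head [ 0.51966072 -0.07195046  0.236     ]
```

View pics/crop.png

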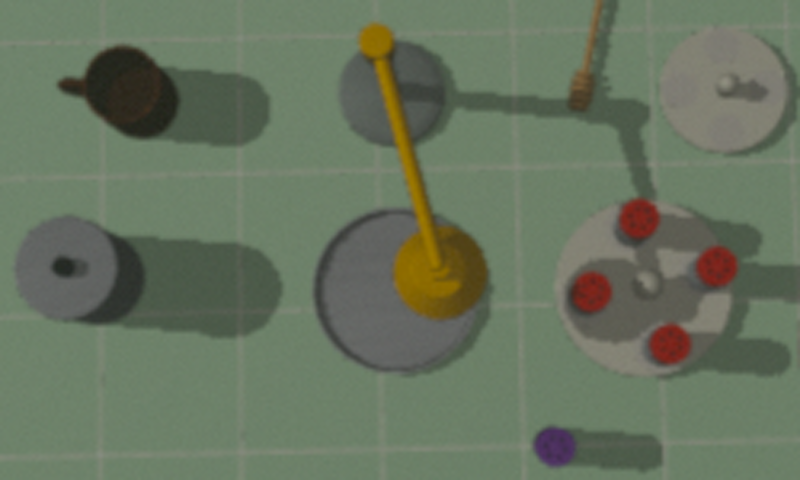

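The crop confirms the middle-sized carousel, which holds four red-capped shakers. The purple one is separate, at crop (555,446). In the crop, the tray centre is about (398,290), the hub (377,41) and the head (441,273).

```bash
python3 - <<'E'
from h import *
f=lambda u,v,z:onz("top",130+u/3.2,135+v/3.2,z).round(4)
print("tray edges",f(315,290,.014),f(398,372,.014),f(398,208,.014))
print("base",f(393,93,.02)," hub",f(377,41,.25),"head",f(441,273,.205)," bar end",f(440,262,.24))
print("can",f(65,268,.12),"car",f(646,288,.022),f(648,284,.078))
# scene check
im=cv2.imread("pics/scene0.png"); H,S,V=cv2.split(cv2.cvtColor(im,cv2.COLOR_BGR2HSV))
print("scene tray",onz("scene",288,231.5,.014).round(3),"hub",onz("scene",361,181,.25).round(3),"base",onz("scene",354,255,.02).round(3))
for p in((.58,-.272,.095),(.452,-.299,.095)): print(proj("scene",p))
red=(((H<6)|(H>174))&(S>150)&(V>90)).astype(np.uint8)
n,l,st,ce=cv2.connectedComponentsWithStats(red)
for i in range(1,n):
    if st[i,4]>60: print(ce[i].round(1),st[i])
E
```

```text
tray edges [0.5197 0.0663 0.014 ] [ 0.4308 -0.0208  0.014 ] [ 0.6058 -0.0236  0.014 ]
base [ 0.7301 -0.0204  0.02  ]  hub [ 0.7322 -0.0192  0.25  ] head [ 0.5184 -0.0734  0.205 ]  bar end [ 0.5256 -0.0737  0.24  ]
can [0.539  0.3048 0.12  ] car [ 0.5135 -0.2855  0.022 ] [ 0.5134 -0.2818  0.078 ]
scene tray [ 0.528 -0.028  0.014] hub [ 0.739 -0.02   0.25 ] base [ 0.745 -0.028  0.02 ]
(np.float64(253.19515495556647), np.float64(259.29335827539126))
(np.float64(206.52860093277556), np.float64(247.47934763277482))
[192.8  89.4] [174  66  35  52 988]
[125.6 104.7] [120  85  17  38 221]
[241.8 235.7] [236 229  13  14 154]
[207.  243.2] [200 236  15  15 177]
[253.2 255. ] [247 248  14  15 184]
[218.  264.4] [211 257  15  16 200]
```

```bash
python3 -m jog '[[0.03,0.03,0.02,0,0,-0.03,0],[0.06,0.06,0.04,0,0,-0.06,0],[0.09,0.09,0.04,0,0,-0.09,0],[0.12,0.12,0.04,0,0,-0.12,0],[0.15,0.15,0.04,0,0,-0.12,0]]'
python3 -m jog '[[0.03,0.03,0,0,0,0,0],[0.06,0.06,0,0,0,0,0],[0.09,0.09,0,0,0,0,0],[0.12,0.12,0,0,0,0,0],[0.15,0.14,0,0,0,0,0]]'
```

```text
time_s: 0.6
position: [0.3556, -0.439, 0.2712]
orientation: [-3.141, 0.0, 0.213]
contact_force: [0.6, 0.2, -0.2]
width: 0.0123
finger_force: 0.0
time_s: 1.1
position: [0.5059, -0.2975, 0.271]
orientation: [-3.14, 0.001, 0.216]
contact_force: [0.6, -0.4, -0.6]
width: 0.0003
finger_force: 0.0
```

```bash
python3 -m jog '[[0.03,0.03,-0.01,0,0,0,0],[0.06,0.06,-0.03,0,0,0,0],[0.09,0.1,-0.05,0,0,0,0],[0.11,0.14,-0.066,0,0,0,0],[0.11,0.17,-0.066,0,0,0,0]]'
python3 -m jog '[[-0.005,0.015,0,0,0,0,0],[-0.01,0.03,0,0,0,0,0],[-0.014,0.045,0,0,0,0,0],[-0.017,0.06,0,0,0,0,0],[-0.019,0.075,0,0,0,0,0]]'
python3 - <<'E'
from h import *
snap("top","top1.png")
E
```

```text
time_s: 1.6
position: [0.6159, -0.1255, 0.2021]
orientation: [-3.138, 0.002, 0.218]
contact_force: [-0.2, 0.5, -0.1]
width: -0.0001
finger_force: 0.0
time_s: 2.1
position: [0.5948, -0.057, 0.2057]
orientation: [3.139, 0.001, 0.211]
contact_force: [-2.0, -1.7, 0.7]
width: -0.0003
finger_force: 1.1
```

View pics/top1.png

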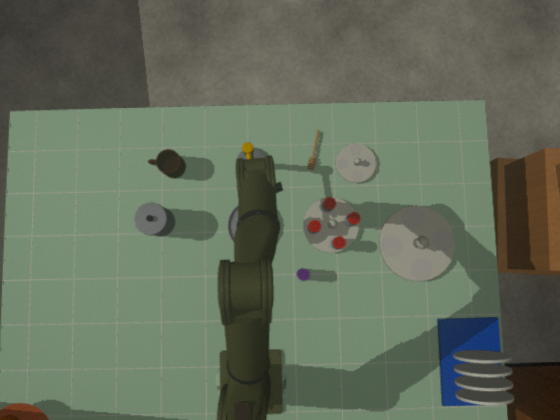

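The arm hides the lamp in this view, but the contact force (about 2 N, tool at y -0.057) shows the finger is pushing the bar. I'll continue along the arc.

```bash
python3 -m jog '[[-0.003,0.015,0,0,0,0,0],[-0.005,0.03,0,0,0,0,0],[-0.005,0.045,0,0,0,0,0],[-0.003,0.06,0,0,0,0,0],[0.002,0.075,0,0,0,0,0]]'
python3 -m jog '[[0.007,0.015,0,0,0,0,0],[0.014,0.03,0,0,0,0,0],[0.021,0.042,0,0,0,0,0],[0.028,0.052,0,0,0,0,0],[0.028,0.052,0,0,0,0,0]]'
python3 -m jog '[[-0.02,-0.03,0,0,0,0,0],[-0.03,-0.07,0,0,0,0,0.5],[-0.03,-0.12,0,0,0,0,1],[-0.03,-0.17,0,0,0,0,1],[-0.03,-0.22,0,0,0,0,1]]'
python3 - <<'E'
from h import *
im=snap("top","top2.png"); H,S,V=cv2.split(cv2.cvtColor(im,cv2.COLOR_BGR2HSV))
yel=((H>12)&(H<32)&(S>180)&(V>100)).astype(np.uint8)
n,l,st,ce=cv2.connectedComponentsWithStats(yel)
for i in range(1,n):
    if st[i,4]>100: print(ce[i].round(1),st[i])
red=(((H<6)|(H>174))&(S>150)&(V>70)).astype(np.uint8)
n,l,st,ce=cv2.connectedComponentsWithStats(red)
for i in range(1,n):
    if st[i,4]>60: print(ce[i].round(1),st[i], onz("top",*ce[i],.113).round(4))
E
```

```text
time_s: 2.65
position: [0.5974, 0.0209, 0.2053]
orientation: [-3.142, 0.001, 0.214]
contact_force: [0.1, -1.9, 0.5]
width: -0.0001
finger_force: 1.0
time_s: 3.15
position: [0.6269, 0.0747, 0.2051]
orientation: [-3.139, -0.002, 0.216]
contact_force: [-0.4, 1.0, 0.2]
width: -0.0001
finger_force: 0.0
time_s: 3.65
position: [0.5956, -0.1504, 0.2056]
orientation: [-3.141, -0.001, 0.214]
contact_force: [0.6, 0.4, 0.4]
width: 0.0584
finger_force: 0.0
[206.4 184.3] [181 143  72  70 742]
[329.3 202.9] [324 198  11  11  96] [ 0.5783 -0.2701  0.113 ]
[353.7 217.8] [348 212  12  12 111] [ 0.5284 -0.3467  0.113 ]
[339. 242.] [333 237  13  11 108] [ 0.4518 -0.2966  0.113 ]
```

View pics/top2.png

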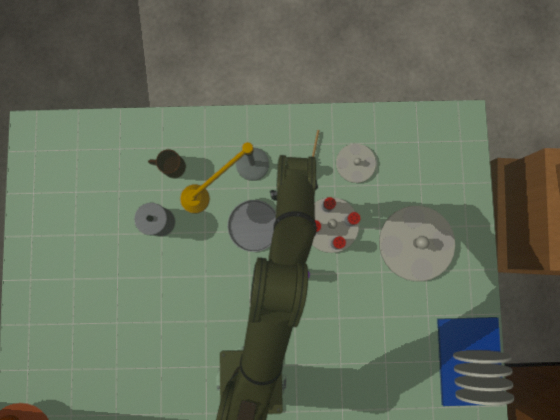

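The lamp is clear: its head is at pixel (195,199), about 0.17 m from the tray at (254,225). Shaker A is at (0.578,-0.270), and I'll grasp it with the fingers closing tangentially.

```bash
python3 -m jog '[[-0.01,-0.04,0,0,0,0,1],[-0.018,-0.08,0,0,0,0,1],[-0.018,-0.12,0,0,0,0,1],[-0.018,-0.12,-0.03,0,0,0,1],[-0.018,-0.12,-0.05,0,0,0,1]]'
python3 - <<'E'
from h import *
im=snap("wrist","w1.png"); print(get_state()["position"],get_state()["width"])
print("A base", proj("wrist",(.578,-.27,.117)))
t=snap("top","top3.png"); H,S,V=cv2.split(cv2.cvtColor(t,cv2.COLOR_BGR2HSV))
cv2.imwrite("pics/tray.png",cv2.resize(t[190:260,215:295],None,fx=7,fy=7,interpolation=cv2.INTER_CUBIC))
E
```

```text
time_s: 4.2
position: [0.5769, -0.2706, 0.1543]
orientation: [3.141, 0.0, 0.21]
contact_force: [-0.3, 0.5, -0.5]
width: 0.0856
finger_force: 0.0
[ 0.575118   -0.2683259   0.15089774] 0.0855168328040538
A base (np.float64(287.4593642200603), np.float64(239.53973943935168))
```

View pics/w1.png

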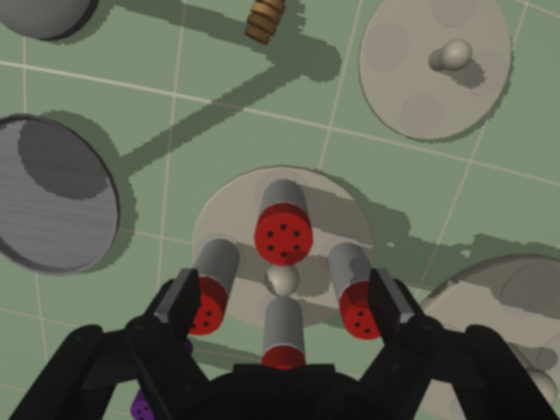

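View pics/tray.png

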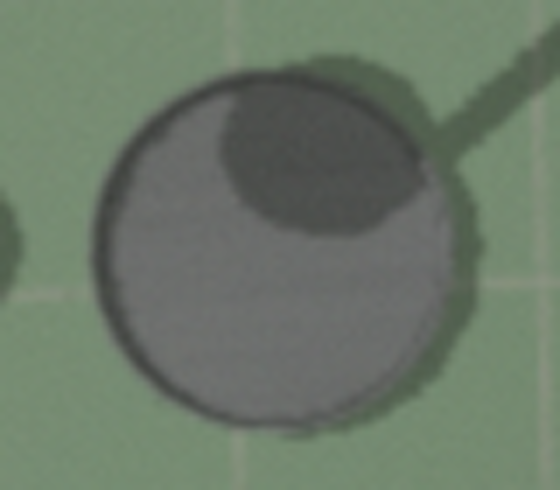

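The wrist view shows shaker A's cap at (284,234), against a predicted (287,239), so the position is good to about 2 mm. The tray crop gives a centre of (254.4,225.7), i.e. (0.5185,-0.0225).

```bash
python3 -m jog '[[0.001,0,-0.03,0,0,0,1],[0.001,0,-0.06,0,0,0,1],[0.001,0,-0.089,0,0,0,1],[0.001,0,-0.089,0,0,0,1],[0.001,0,-0.089,0,0,0,0]]'
python3 -m jog '[[0,0,0,0,0,0,0],[0,0,0,0,0,0,0],[0,0,0,0,0,0,0],[0,0,0,0,0,0,0],[0,0,0.005,0,0,0,0]]'
```

```text
time_s: 4.8
position: [0.5796, -0.2684, 0.0674]
orientation: [3.141, -0.001, 0.214]
contact_force: [0.6, -0.0, 0.3]
width: 0.0732
finger_force: 0.0
time_s: 5.3
position: [0.579, -0.2686, 0.0721]
orientation: [3.141, -0.001, 0.214]
contact_force: [0.6, -0.1, -0.8]
width: 0.039
finger_force: 60.2
```

```bash
python3 -m jog '[[0,0,0.03,0,0,0,0],[0,0,0.065,0,0,0,0],[0,0.02,0.09,0,0,0,0],[0,0.05,0.09,0,0,0,0],[-0.005,0.09,0.09,0,0,0,0]]'
python3 -m jog '[[-0.005,0.04,0,0,0,0,0],[-0.01,0.08,0,0,0,0,0],[-0.015,0.12,-0.02,0,0,0,0],[-0.02,0.15,-0.04,0,0,0,0],[-0.02,0.158,-0.06,0,0,0,0]]'
python3 -m jog '[[0,0,-0.02,0,0,0,0],[0,0,-0.035,0,0,0,0],[0,0,-0.045,0,0,0,0],[0,0,-0.051,0,0,0,0],[0,0,-0.052,0,0,0,0]]'
```

```text
time_s: 5.8
position: [0.5749, -0.18, 0.1632]
orientation: [3.138, -0.004, 0.21]
contact_force: [0.6, -0.3, -0.9]
width: 0.0392
finger_force: 60.4
time_s: 6.3
position: [0.5533, -0.0148, 0.1016]
orientation: [-3.138, -0.001, 0.22]
contact_force: [0.4, 0.8, -0.6]
width: 0.0388
finger_force: 60.5
time_s: 6.8
position: [0.5539, -0.0211, 0.05]
orientation: [3.141, -0.0, 0.213]
contact_force: [-3.0, -0.4, 9.6]
width: 0.0391
finger_force: 60.8
```

```bash
python3 -m jog '[[0,0,0.001,0,0,0,0.5],[0,0,0.001,0,0,0,1],[0,0,0.001,0,0,0,1],[0,0,0.001,0,0,0,1],[0,0,0.001,0,0,0,1]]'
python3 -m jog '[[0,0,0.02,0,0,0,1],[0,0,0.06,0,0,0,1],[0,0,0.1,0,0,0,1],[0,0,0.14,0,0,0,1],[-0.02,-0.03,0.15,0,0,0,1]]'
python3 -m jog '[[-0.02,-0.04,0,0,0,0,1],[-0.04,-0.08,0,0,0,0,1],[-0.06,-0.12,0,0,0,0,1],[-0.07,-0.16,0,0,0,0,1],[-0.08,-0.2,0,0,0,0,1]]'
python3 -m jog '[[-0.001,-0.044,0,0,0,0,1],[-0.001,-0.044,-0.02,0,0,0,1],[-0.001,-0.044,-0.045,0,0,0,1],[-0.001,-0.044,-0.045,0,0,0,1]]'
python3 - <<'E'
from h import *
im=snap("wrist","w2.png"); print(get_state()["position"])
print("D top", proj("wrist",(.4518,-.2966,.117)))
H,S,V=cv2.split(cv2.cvtColor(im,cv2.COLOR_BGR2HSV))
red=(((H<6)|(H>174))&(S>150)&(V>70)).astype(np.uint8)
n,l,st,ce=cv2.connectedComponentsWithStats(red)
for i in range(1,n):
    if st[i,4]>200: print(ce[i].round(1),st[i], onz("wrist",*ce[i],.117).round(4))
t=snap("scene","s2.png"); cv2.imwrite("pics/s2c.png",cv2.resize(t[160:310,170:400],None,fx=3,fy=3))
E
```

```text
time_s: 7.3
position: [0.5539, -0.0205, 0.0504]
orientation: [3.142, -0.0, 0.214]
contact_force: [0.6, 0.1, -0.3]
width: 0.0854
finger_force: 0.0
time_s: 7.8
position: [0.5394, -0.0456, 0.2047]
orientation: [-3.141, -0.013, 0.221]
contact_force: [-0.4, -0.2, -0.2]
width: 0.0854
finger_force: 0.0
time_s: 8.3
position: [0.4528, -0.252, 0.2004]
orientation: [3.142, 0.0, 0.214]
contact_force: [2.0, -0.7, -0.6]
width: 0.0853
finger_force: 0.0
time_s: 8.7
position: [0.4506, -0.2937, 0.1529]
orientation: [-3.138, 0.005, 0.213]
contact_force: [0.2, 0.2, -1.0]
width: 0.0852
finger_force: 0.0
[ 0.45166996 -0.29384415  0.15431974]
D top (np.float64(287.9997458856302), np.float64(241.4645435740683))
[182.2 134. ] [ 150  102   65   66 3225] [ 0.5062 -0.2207  0.117 ]
[394.1 141.4] [ 359  110   71   66 3522] [ 0.5287 -0.3439  0.117 ]
[288.3 236. ] [ 260  205   58   62 2683] [ 0.4557 -0.2959  0.117 ]
```

View pics/s2c.png

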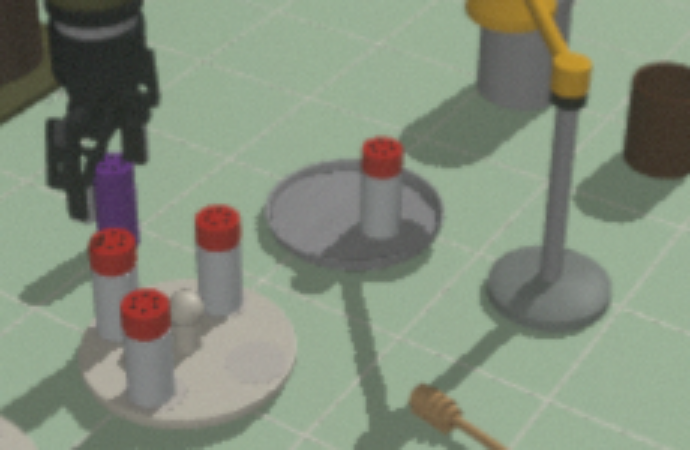

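Shaker A stands upright in the tray at crop (382,190), and the other three still stand on the carousel. Shaker D measures (0.4535,-0.296), so I'll grasp it next.

```bash
python3 -m jog '[[0.002,0,-0.03,0,0,0,1],[0.002,0,-0.06,0,0,0,1],[0.002,0,-0.089,0,0,0,1],[0.002,0,-0.089,0,0,0,1],[0.002,0,-0.089,0,0,0,0]]'
python3 -m jog '[[0,0,0,0,0,0,0],[0,0,0,0,0,0,0],[0,0,0,0,0,0,0],[0,0,0,0,0,0,0],[0,0,0.005,0,0,0,0]]'
```

```text
time_s: 9.3
position: [0.4555, -0.2946, 0.0674]
orientation: [3.141, -0.001, 0.214]
contact_force: [0.3, -0.3, 0.1]
width: 0.0734
finger_force: 0.0
time_s: 9.8
position: [0.4551, -0.2947, 0.0722]
orientation: [3.141, -0.001, 0.214]
contact_force: [-0.7, -0.3, -0.5]
width: 0.039
finger_force: 60.1
```

```bash
python3 -m jog '[[0,0,0.03,0,0,0,0],[0,0,0.07,0,0,0,0],[0,0,0.11,0,0,0,0],[0,0.02,0.12,0,0,0,0],[0,0.06,0.12,0,0,0,0]]'
python3 -m jog '[[0.005,0.04,0,0,0,0,0],[0.01,0.08,0,0,0,0,0],[0.015,0.12,0,0,0,0,0],[0.025,0.16,0,0,0,0,0],[0.03,0.195,-0.02,0,0,0,0]]'
python3 -m jog '[[0,0.019,-0.03,0,0,0,0],[0,0.019,-0.06,0,0,0,0],[0,0.019,-0.085,0,0,0,0],[0,0.019,-0.105,0,0,0,0],[0,0.019,-0.115,0,0,0,0]]'
python3 -m jog '[[0,0,-0.004,0,0,0,0],[0,0,-0.007,0,0,0,0],[0,0,-0.007,0,0,0,0]]'
```

```text
time_s: 10.3
position: [0.4561, -0.2381, 0.1943]
orientation: [3.135, -0.005, 0.207]
contact_force: [1.1, 0.5, -1.7]
width: 0.039
finger_force: 60.5
time_s: 10.8
position: [0.4875, -0.0372, 0.1736]
orientation: [3.141, -0.007, 0.215]
contact_force: [0.4, 0.8, -0.7]
width: 0.0388
finger_force: 60.5
time_s: 11.3
position: [0.4842, -0.0204, 0.0553]
orientation: [-3.141, 0.002, 0.214]
contact_force: [-0.3, -0.6, -1.0]
width: 0.0391
finger_force: 60.5
time_s: 11.6
position: [0.4853, -0.0206, 0.0503]
orientation: [3.141, -0.002, 0.214]
contact_force: [0.1, -0.2, -0.7]
width: 0.0386
finger_force: 60.4
```

```bash
python3 -m jog '[[0,0,-0.001,0,0,0,0],[0,0,-0.001,0,0,0,0.5],[0,0,-0.001,0,0,0,1],[0,0,-0.001,0,0,0,1],[0,0,-0.001,0,0,0,1]]'
python3 -m jog '[[0,0,0.02,0,0,0,1],[0,0,0.06,0,0,0,1],[0,0,0.1,0,0,0,1],[0,0,0.14,0,0,0,1],[-0.03,-0.03,0.18,0,0,0,1]]'
python3 -m jog '[[-0.03,-0.03,0.03,0,0,0,0],[-0.03,-0.06,0.07,0,0,0,0],[-0.03,-0.1,0.07,0,0,0,0],[-0.03,-0.14,0.07,0,0,0,0],[-0.03,-0.17,0.07,0,0,0,0]]'
python3 - <<'E'
from h import *
print(get_state()["position"])
t=snap("top","top4.png"); s=snap("scene","s4.png")
a=cv2.resize(t[120:270,130:370],None,fx=2.3,fy=2.3,interpolation=cv2.INTER_CUBIC); b=s[150:310,160:420]; b=cv2.resize(b,(a.shape[1]//2*1,int(160*a.shape[1]/2/260)))
b=cv2.copyMakeBorder(b,0,0,0,a.shape[1]-b.shape[1],cv2.BORDER_CONSTANT)
cv2.imwrite("pics/c4.png",np.vstack([a,b])); print(a.shape,b.shape)
E
```

```text
time_s: 12.1
position: [0.4849, -0.0205, 0.0484]
orientation: [3.142, -0.0, 0.214]
contact_force: [-0.2, 0.6, 0.4]
width: 0.0836
finger_force: 0.0
time_s: 12.6
position: [0.4631, -0.0429, 0.2249]
orientation: [-3.141, -0.008, 0.22]
contact_force: [0.6, -1.0, -0.0]
width: 0.0856
finger_force: 0.0
time_s: 13.1
position: [0.4284, -0.2191, 0.2931]
orientation: [3.14, -0.0, 0.211]
contact_force: [0.8, -0.8, -0.3]
width: 0.0124
finger_force: 0.0
[ 0.42844202 -0.21905324  0.29307754]
(345, 552, 3) (169, 552, 3)
```

View pics/c4.png

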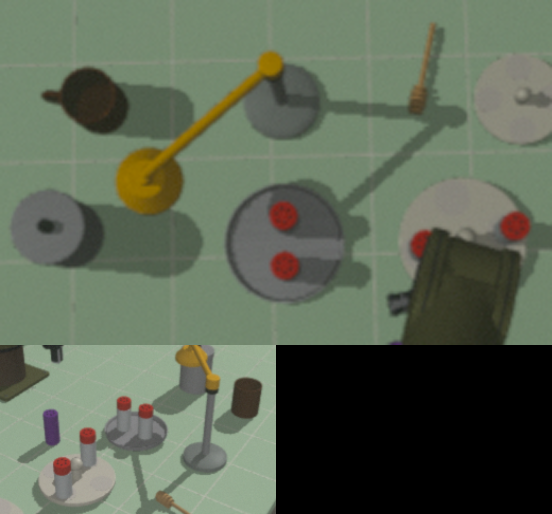

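Both tray shakers stand upright at crop (284,216) and (285,266), two remain on the carousel, and the lamp head is at (150,181). Now I'll go over the bar to its far side.

```bash
python3 -m jog '[[0.03,0.04,0.005,0,0,0,0],[0.06,0.08,0.005,0,0,0,0],[0.09,0.12,0.005,0,0,0,0],[0.12,0.16,0.005,0,0,0,0],[0.15,0.2,0.005,0,0,0,0]]'
python3 -m jog '[[0.03,0.04,0,0,0,0,0],[0.06,0.08,0,0,0,0,0],[0.08,0.12,0,0,0,0,0],[0.096,0.14,0,0,0,0,0],[0.096,0.14,0,0,0,0,0]]'
python3 -m jog '[[0,0,-0.03,0,0,0,0],[0,0,-0.06,0,0,0,0],[0,0,-0.09,0,0,0,0],[0,0,-0.098,0,0,0,0],[0,0,-0.098,0,0,0,0]]'
```

```text
time_s: 13.7
position: [0.5793, -0.0138, 0.2974]
orientation: [-3.141, 0.001, 0.215]
contact_force: [1.2, -0.8, 0.6]
width: 0.0002
finger_force: 0.0
time_s: 14.2
position: [0.675, 0.1304, 0.2962]
orientation: [-3.138, 0.0, 0.221]
contact_force: [1.1, -0.2, -0.1]
width: -0.0001
finger_force: 0.0
time_s: 14.7
position: [0.6736, 0.1228, 0.1985]
orientation: [3.141, 0.004, 0.213]
contact_force: [0.7, 0.5, 0.4]
width: 0.0
finger_force: 0.0
```

```bash
python3 -m jog '[[-0.015,-0.015,0,0,0,0,0],[-0.028,-0.03,0,0,0,0,0],[-0.04,-0.044,0,0,0,0,0],[-0.052,-0.058,0,0,0,0,0],[-0.062,-0.071,0,0,0,0,0]]'
python3 -m jog '[[-0.005,-0.012,0,0,0,0,0],[-0.009,-0.022,0,0,0,0,0],[-0.012,-0.03,0,0,0,0,0],[-0.014,-0.037,0,0,0,0,0],[-0.015,-0.0415,0,0,0,0,0]]'
python3 -m jog '[[0,0,0,0,0,0,0],[0,0,0,0,0,0,0]]'
python3 - <<'E'
from h import *
print(get_state()["position"])
c=get_calibration("scene")
for n in("scene","top","wrist"):
    t=snap(n,n+"5.png"); H,S,V=cv2.split(cv2.cvtColor(t,cv2.COLOR_BGR2HSV))
    yel=((H>12)&(H<32)&(S>180)&(V>100)).astype(np.uint8)
    k,l,st,ce=cv2.connectedComponentsWithStats(yel)
    for i in range(1,k):
        if st[i,4]>40: print(n,ce[i].round(1),st[i])
print("head scene at target",proj("scene",(.5185,-.0225,.19)),proj("wrist",(.5185,-.0225,.218)))
E
```

```text
time_s: 15.2
position: [0.6152, 0.0526, 0.2028]
orientation: [3.141, -0.008, 0.214]
contact_force: [2.5, 0.1, 0.6]
width: -0.0001
finger_force: 1.3
time_s: 15.7
position: [0.601, 0.0107, 0.2019]
orientation: [3.141, -0.007, 0.213]
contact_force: [3.2, 1.5, 5.0]
width: 0.0003
finger_force: 2.6
time_s: 15.9
position: [0.5999, 0.0105, 0.2013]
orientation: [3.14, -0.004, 0.213]
contact_force: [2.2, -0.7, 5.6]
width: 0.0003
finger_force: 2.6
[0.59986423 0.01048326 0.2013337 ]
scene [248.3  93.4] [242  87  14  13 109]
scene [295.9 174.9] [287 167  16  18 139]
scene [335.8 176.4] [319 171  34  12  82]
scene [360.2 181.5] [355 179  11   8  56]
top [247.3 156.2] [243 143  10  35 177]
wrist [466.4   7.7] [ 396    0  120   22 1464]
wrist [398.2 155.4] [  332    17   133   289 12458]
wrist [283.5 353.6] [277 336  14  33 347]
head scene at target (np.float64(286.8706375580049), np.float64(178.12050691903363)) (np.float64(309.1218441733154), np.float64(409.9963940413111))
```

View pics/scene5.png

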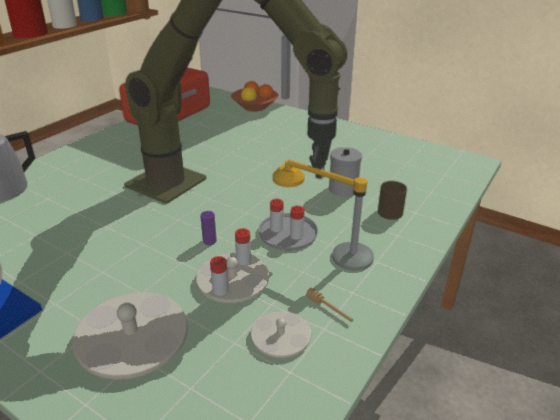

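The head is now over the tray at scene pixel (289,174), close to target. I'll retract in +y and measure it from the top.

```bash
python3 -m jog '[[0.005,0.03,0.005,0,0,0,0],[0.005,0.07,0.005,0,0,0,0],[0.005,0.11,0.005,0,0,0,0],[0.005,0.15,0.005,0,0,0,0],[0.005,0.19,0.005,0,0,0,0]]'
cat > lamp.py <<'E'
from h import *
import sys
t=snap("top",sys.argv[1]); H,S,V=cv2.split(cv2.cvtColor(t,cv2.COLOR_BGR2HSV))
yel=((H>12)&(H<32)&(S>180)&(V>80)).astype(np.uint8)
yel[:, :170]=0
op=cv2.morphologyEx(yel,cv2.MORPH_OPEN,cv2.getStructuringElement(cv2.MORPH_ELLIPSE,(13,13)))
k,l,st,ce=cv2.connectedComponentsWithStats(op)
for i in range(1,k): print("head",ce[i].round(1),st[i],onz("top",*ce[i],.205).round(4))
hub=np.array([.7322,-.0192])
bar=cv2.subtract(yel,cv2.dilate(op,np.ones((5,5)))); ys,xs=np.nonzero(bar)
P=np.array([onz("top",x,y,.24)[:2] for x,y in zip(xs,ys)]); 
P=P[P[:,0]<.70]
vx,vy,x0,y0=cv2.fitLine(P.astype(np.float32),cv2.DIST_HUBER,0,.001,.001).ravel()
if vx>0: vx,vy=-vx,-vy
print("bar dir",vx,vy,"y at x=.5185:",y0+vy/vx*(.5185-x0),"y at hub",y0+vy/vx*(.732-x0),len(P)); print(get_state()["position"])
E
python3 lamp.py top6.png
```

```text
time_s: 16.55
position: [0.6023, 0.2021, 0.2046]
orientation: [3.141, 0.001, 0.214]
contact_force: [0.5, 0.1, 0.1]
width: -0.0001
finger_force: 0.0
head [247.8 223.3] [235 210  27  28 552] [ 0.5107 -0.0129  0.205 ]
bar dir -0.9999993 -0.0011925458 y at x=.5185: -0.016191576 y at hub -0.015936967 165
[0.60092478 0.21338427 0.20468002]
```

The head centre is at about (0.511,-0.013) against the tray at (0.5185,-0.0225). That is inside tolerance, so one small trim push will do.

```bash
python3 -m jog '[[-0.005,-0.05,0,0,0,0,0],[-0.005,-0.1,0,0,0,0,0],[-0.005,-0.14,0,0,0,0,0],[-0.005,-0.17,0,0,0,0,0],[-0.005,-0.182,0,0,0,0,0]]'
python3 -m jog '[[0,-0.005,0,0,0,0,0],[0,-0.01,0,0,0,0,0],[0,-0.013,0,0,0,0,0],[0,-0.013,0,0,0,0,0]]'
python3 -m jog '[[0,0.03,0,0,0,0,0],[0,0.07,0,0,0,0,0],[0,0.11,0,0,0,0,0],[0,0.15,0,0,0,0,0],[0,0.19,0.02,0,0,0,0]]'
python3 -m jog '[[0,0.02,0.02,0,0,0,0],[0,0.02,0.02,0,0,0,0],[0,0.02,0.02,0,0,0,0]]'
python3 lamp.py top7.png
```

```text
time_s: 17.1
position: [0.5972, 0.0137, 0.2046]
orientation: [3.139, 0.002, 0.208]
contact_force: [0.1, -0.4, 0.1]
width: 0.0001
finger_force: 0.0
time_s: 17.5
position: [0.598, 0.0076, 0.2046]
orientation: [-3.141, -0.0, 0.216]
contact_force: [0.4, 0.8, -0.3]
width: 0.0002
finger_force: 0.1
time_s: 18.0
position: [0.5954, 0.1984, 0.2224]
orientation: [3.141, 0.006, 0.216]
contact_force: [1.1, -0.2, 0.5]
width: 0.0005
finger_force: 0.0
time_s: 18.3
position: [0.5976, 0.2164, 0.2445]
orientation: [3.141, -0.0, 0.216]
contact_force: [0.5, -1.4, -0.6]
width: 0.0
finger_force: 0.0
head [247.7 224.2] [235 211  27  27 505] [ 0.5079 -0.0127  0.205 ]
bar dir -0.9997855 -0.020711021 y at x=.5185: -0.019002676 y at hub -0.014579923 197
[0.59747054 0.21470241 0.24383403]
```

View pics/top7.png

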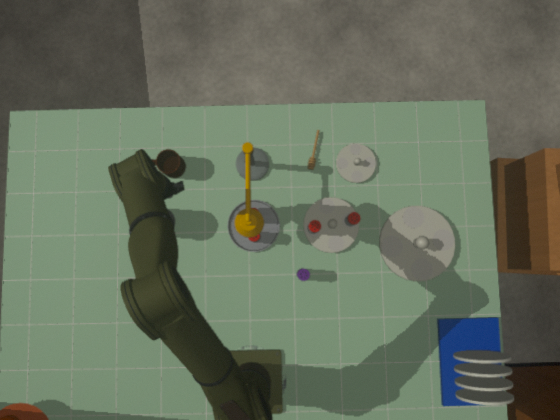

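The head is over the tray at (249,222), about 10 mm off centre and well inside 25 mm. The shakers, canister, mug and dipper are all in place and the robot is clear.

```bash
python3 -c "
from plant import *
print(close_job())"
```

```text
the job is handed in; nothing more can be done
None
```

The job is handed in (no verdict was returned): two shakers stand on the tray and two on the carousel, the lamp head is back about 10 mm from the tray's centre, and the canister, mug and dipper were not touched.

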